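# Set up the miniature village on the display blocks

### The job

Set up the shop's display of miniature houses: stand one house upright in the middle of each wooden block, the largest house on the lowest block, the next smaller house on each next taller block, and so on up to the smallest house on the tallest block, each with its roof ridge along the block's long side (either way round). The houses are ceramic, so set them down gently rather than letting them drop, and leave the wooden tree and the empty spool standing where they are.

Things in the scene. Friction and masses are not known exactly. Their poses are not given: they have to be found in the camera images.
- house_small_mid (a point): The smallest of four loose ceramic houses (white walls, terracotta gable roof with small chimney; one shape, four sizes): 36 mm along the roof ridge (y), 26 mm deep (x), 43 mm high to the ridge (roof slabs up to 4 mm higher). Upright walls, no side overhang, 30 mm high; then the roof slopes in at 45 degrees. About 40 g. Point: its centre, 21.5 mm above its underside; z up. Starts on the counter (z = 0).
- house_medium_mid (a point): The second smallest of four loose ceramic houses (white walls, terracotta gable roof with small chimney; one shape, four sizes): 48 mm along the roof ridge (y), 34 mm deep (x), 56 mm high to the ridge (roof slabs up to 4 mm higher). Upright walls, no side overhang, 39 mm high; then the roof slopes in at 45 degrees. About 90 g. Point: its centre, 28 mm above its underside; z up. Starts on the counter (z = 0).
- house_large_mid (a point): The second largest of four loose ceramic houses (white walls, terracotta gable roof with small chimney; one shape, four sizes): 62 mm along the roof ridge (y), 44 mm deep (x), 71 mm high to the ridge (roof slabs up to 4 mm higher). Upright walls, no side overhang, 49 mm high; then the roof slopes in at 45 degrees. About 160 g. Point: its centre, 35.5 mm above its underside; z up. Starts on the counter (z = 0).
- house_huge_mid (a point): The largest of four loose ceramic houses (white walls, terracotta gable roof with small chimney; one shape, four sizes): 78 mm along the roof ridge (y), 56 mm deep (x), 85 mm high to the ridge (roof slabs up to 4 mm higher). Upright walls, no side overhang, 57 mm high; then the roof slopes in at 45 degrees. About 270 g. Point: its centre, 42.5 mm above its underside; z up. Starts on the counter (z = 0).
- block_highest_top (a point): The tallest of four dark wooden display blocks, fixed to the counter: a flat block 100 mm long (y), 80 mm deep (x) and 75 mm high. The point is the centre of its flat top face; y runs along its long side, z up.
- block_high_top (a point): The second tallest of four dark wooden display blocks, fixed to the counter: a flat block 100 mm long (y), 80 mm deep (x) and 55 mm high. The point is the centre of its flat top face; y runs along its long side, z up.
- block_low_top (a point): The second lowest of four dark wooden display blocks, fixed to the counter: a flat block 100 mm long (y), 80 mm deep (x) and 35 mm high. The point is the centre of its flat top face; y runs along its long side, z up.
- block_lowest_top (a point): The lowest of four dark wooden display blocks, fixed to the counter: a flat block 100 mm long (y), 80 mm deep (x) and 15 mm high. The point is the centre of its flat top face; y runs along its long side, z up.
- tree_mid (a point): A loose turned fir-tree figure of pale wood, round, 48 mm across at most and 78 mm high, standing among the houses; not part of the job. The point is on its axis, half-way up (39 mm); z up.
- spool_mid (a point): A loose empty wooden spool of pale wood, standing on end among the houses, 48 mm across the flanges and 55 mm high; not part of the job. The point is on its axis, half-way up (27.5 mm); z up.
Not all that is in view belongs to the job. Leave any green or purple look-alike of the part that bears block_highest_top alone.

How it is judged:
By the outcome, as a careful person would: the job done as asked, in the order asked, and still so for the second after the job is handed in, with the robot touching nothing.
It also fails if it takes over 118 s, if anything falls off the work surface, if the arm or the gripper's body presses on something with over 40 N, if the wrist force passes 120 N, or if a joint passes its speed limit or range.

### The arm

A 7-joint arm with a two-finger parallel gripper is mounted at the origin on the work surface. World frame = base frame: x ahead of the robot, y to its left, z up, the work surface at z = 0. Lengths are in m, angles in rad, forces in N, time in s.
With the tool pointing down it reaches from about 0.35 to 0.9 m from the base axis. Payload 19.9 kg.
Tool frame: the origin (TCP) lies on the centre line of the jaws, within the pads' length; the fingertips stand 14 mm ahead of it and the grasp point (between the pads) lies 5 mm behind it; z points along the fingers, y is the line along which they close (so a half turn about z gives the same grasp; the last joint's range is limited). The gripper opens to 85 mm and grips with 20 to 120 N. Pads are 22 mm wide; open, the fingers measure 114 mm over their backs; the gripper's body (76 mm by 85 mm) begins 54 mm behind the grasp point. The pads swing forward as they close: fully open they stand 13 mm farther back than shut.
Start: joints at [-1.339, 0.417, -0.01, 1.614, 0.005, 1.111, -0.053], TCP at [0.168, 0.602, 0.245] pointing down, gripper open.
Joint ranges: [-2.81, 2.81], [-0.39, 2.02], [-1.27, 1.25], [0.06, 2.57], [-1.19, 4.33], [0.19, 2], [-2.82, 2.82]. Speed limits (rad/s): [1.89, 1.89, 2.39, 2.39, 3.01, 3.01, 3.01].

### API

Orientations are given as a 3x3 rotation matrix whose columns are the frame's x, y, z axes.
In Python, from station import r, grab_frame, get_calibration, finder gives the robot as it stands.
- The arm moves only by the tool drive_tool, never from a script. Its argument "plan" is a list of rows, each a list of 7 numbers: the shift along the world's x, y, z scaled (see below), then the turn, a rotation vector about the world's x, y, z scaled (see below), then the finger opening in mm, from 0 to 85.4. In form: [[dx, dy, dz, wx, wy, wz, gripper], ...]. A call has 1 to 12 rows; each row is the pose to reach, as a shift and turn from the pose commanded when the call began, turning the shorter way round; what a row does not reach only later rows make up. The controller multiplies each number of a shift by 0.2 m and each number of a turn by pi rad. A row lasts 1/8 s, in which the tool goes at most 62.5 mm and 10.7 degrees, less where a joint would pass 70% of its speed; a pose out of reach is approached as far as the arm can. A call with a number of a shift or a turn outside -1 to 1 is refused whole. A call with a gripper value outside its range is refused whole. The fingers move at their own pace and stop on an object; the grip force is fixed at half the most. Time passes only in rows, so rows that repeat a pose let the fingers close. It gives the time, the measured TCP pose, the force, the opening and the grip force at its end, in the units of the state.
- r.read_state(): the state, without advancing time (a new reading comes with each control period).
- grab_frame(name): name is "side" or "top"; returns (picture, depth): 420x560x3 uint8, red, green, blue; 420x560 float32, m along the optical axis (not along the pixel's ray), 0 where there is no reading.
- get_calibration(name): a dict with "fx", "fy", "cx", "cy" (pixels), "pose" (4x4, takes a point from camera to world coordinates). Camera axes: x right, y down, z forward; pixel columns grow to the right and rows downward; lengths in m; the calibration is good to about 2 mm. A picture is of the moment at which its call begins. get_calibration takes no time and is no camera call.
- r.finish_job(): hands the job in; it is judged then, once.
Trained networks look in the newest picture that a camera, given by its name, has taken for a name from the list of things; names that differ only in an ending like _2 or _b are one class to them, and where a whole thing is asked for, a point or a joint stands for the part that bears it (a point fixed in the world has none). Each returns a list of dicts, best first, with "confidence" (0 to 1); they miss things now and then, are a little off and sometimes report something else, mostly with a low value. They report only what shows in the picture. A call takes as long as a camera call. They do not tell look-alikes from the thing itself.
- finder.recognise(label, camera): "location" ([x, y, z] in m, in world coordinates, good to about 4 mm: the middle of the surface that is visible of it).
- finder.regions_of(label, camera): "region" (420x560 bool, what is visible of it).
- finder.mark_of(label, camera): "location" ([x, y, z] in m, in world coordinates, good to about 4 mm: a listed point, or the origin of a listed thing).
The state is a dict: "time": time; "q": joint angles; "joint_vel": joint speeds; "effort": joint torques, N m; "ee_pos": TCP position; "eef_rot": TCP orientation; "force": force on the tool from outside, world axes, zero at the start; "moment": the same for the moment, N m; "width": finger opening in m; "gripper_force": force on a finger pad.
Only numpy, scipy, OpenCV 4.12 (cv2) and the standard library are available. Lean on these libraries where they do the work, as an engineer would, in place of code of your own. Each camera call takes 0.05 s, during which the arm holds its last target. There are 200 camera calls.

## Working session

There is one attempt and no reset: what is moved stays moved. The work goes in short steps, Python scripts to look and compute and a tool call to move; the robot and the scene stay as the last step left them, time stands still between calls to the robot, and variables do not carry over. Pictures are saved under pics/ and viewed, at most 14 in all, crops included, and the job is handed in when it is done.

Besides the shell and the picture viewer there is one more tool, called after "Emit:" in YAML: its name, and indented under it one key for each argument. drive_tool: Moves the arm, as the interface text tells. Shifts and turns lie within -1 to 1; 1 stands for 0.2 m of shift or pi rad of turn. Its arguments: {"type":"object","properties":{"plan":{"type":"array"}},"required":["plan"]}

```bash
mkdir -p pics
python3 - <<'E'
from station import r, grab_frame, get_calibration, finder
import cv2,numpy as np
for c in("top","side"):
    p,d=grab_frame(c); cv2.imwrite(f"pics/{c}0.png",p[:,:,::-1]); np.savez(f"{c}0.npz",p=p,d=d)
    print(c,get_calibration(c)["pose"].round(3).tolist())
    for n in "house_small_mid house_medium_mid house_large_mid house_huge_mid block_highest_top block_high_top block_low_top block_lowest_top tree_mid spool_mid".split():
        print(n,[(np.round(m["location"],3).tolist(),round(m["confidence"],2)) for m in finder.mark_of(n,c)[:5]])
s=r.read_state();print({k:np.round(s[k],3).tolist() for k in("time","ee_pos","eef_rot","width","force")})
E
```

```text
top [[-0.014, -0.996, 0.086, 0.443], [-1.0, 0.013, -0.004, -0.042], [0.003, -0.087, -0.996, 1.177], [0.0, 0.0, 0.0, 1.0]]
house_small_mid [([0.458, -0.081, 0.022], 0.62), ([0.66, 0.092, 0.057], 0.32)]
house_medium_mid [([0.423, 0.222, 0.026], 0.62)]
house_large_mid [([0.429, -0.229, 0.031], 0.59)]
house_huge_mid [([0.436, 0.086, 0.045], 0.56), ([0.428, -0.225, 0.035], 0.27)]
block_highest_top [([0.77, -0.29, 0.076], 0.88), ([0.603, -0.438, 0.075], 0.66), ([0.314, -0.146, 0.072], 0.56), ([0.458, -0.082, 0.022], 0.54)]
block_high_top [([0.656, 0.094, 0.055], 0.94), ([0.666, -0.079, 0.079], 0.47)]
block_low_top [([0.621, -0.285, 0.035], 0.8)]
block_lowest_top [([0.607, 0.282, 0.015], 0.89)]
tree_mid [([0.434, -0.366, 0.037], 0.61)]
spool_mid [([0.417, 0.376, 0.031], 0.71), ([0.433, -0.363, 0.036], 0.16)]
side [[0.967, -0.122, 0.223, 0.331], [-0.254, -0.477, 0.841, -0.83], [0.003, -0.87, -0.492, 0.574], [0.0, 0.0, 0.0, 1.0]]
house_small_mid [([0.457, -0.079, 0.023], 0.62)]
house_medium_mid [([0.455, -0.079, 0.025], 0.75), ([0.426, 0.227, 0.029], 0.56)]
house_large_mid [([0.431, -0.227, 0.036], 0.97)]
house_huge_mid [([0.44, 0.087, 0.043], 0.66)]
block_highest_top [([0.77, -0.289, 0.071], 0.89), ([0.604, -0.439, 0.077], 0.89), ([0.31, -0.144, 0.076], 0.67), ([0.66, -0.085, 0.074], 0.65)]
block_high_top [([0.659, 0.093, 0.052], 0.68)]
block_low_top [([0.625, -0.285, 0.038], 0.78), ([0.431, -0.226, 0.036], 0.51)]
block_lowest_top [([0.604, 0.28, 0.018], 0.94)]
tree_mid [([0.435, -0.367, 0.043], 0.91)]
spool_mid [([0.419, 0.378, 0.032], 0.63)]
{'time': 1.1, 'ee_pos': [0.168, 0.602, 0.245], 'eef_rot': [[-0.963, 0.269, 0.0], [0.269, 0.963, -0.0], [-0.0, -0.0, -1.0]], 'width': 0.085, 'force': [0.069, 0.325, 0.265]}
```

View pics/top0.png

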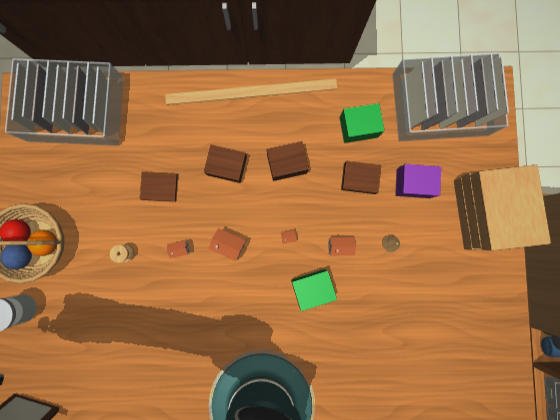

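View pics/side0.png

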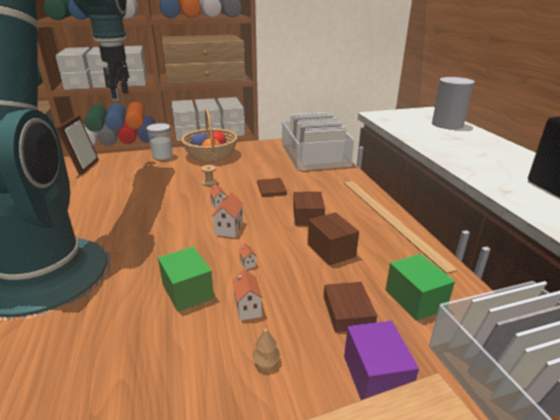

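```bash
cat > fit.py <<'E'
import numpy as np
from scipy.optimize import least_squares
from station import get_calibration, grab_frame
H={'small':(36,26,43),'medium':(48,34,56),'large':(62,44,71),'huge':(78,56,85)}
def cloud(c,d):
    k=get_calibration(c);v,u=np.mgrid[:d.shape[0],:d.shape[1]];m=d>0
    P=np.stack([(u-k['cx'])/k['fx']*d,(v-k['cy'])/k['fy']*d,d],-1)[m]
    return P@k['pose'][:3,:3].T+k['pose'][:3,3]
def fit(P,c,L,D,h,z0,house,rad=.075):
    """fit x,y,yaw (long axis vs world y) of a box/house standing on z0"""
    best=None
    q=P[(np.hypot(*(P[:,:2]-c).T)<rad)&(P[:,2]>z0+.006)&(P[:,2]<z0+h+.012)]
    for y0 in np.arange(-90,90,20):
        def f(p):
            cs,sn=np.cos(p[2]),np.sin(p[2]);dx,dy=q[:,0]-p[0],q[:,1]-p[1]
            u=np.abs(cs*dx+sn*dy);v=np.abs(-sn*dx+cs*dy);z=q[:,2]-z0
            t=((z+u-h)*.707-.002 if house else z-h)
            return np.max([u-D/2,v-L/2,t],0)*1e3
        s=least_squares(f,[*c,np.radians(y0)],loss='soft_l1',x_scale=[.01,.01,.3])
        if best is None or s.cost<best.cost:best=s
    x,y,a=best.x;return x,y,(np.degrees(a)+90)%180-90,best.cost/len(q),len(q)
E
python3 - <<'E'
from fit import *
C={c:cloud(c,np.load(f"{c}0.npz")['d']) for c in("top","side")}
C['both']=np.vstack(list(C.values()))
T=[('small',.458,-.08),('medium',.424,.224),('large',.43,-.228),('huge',.438,.087)]
B=[('lowest',.606,.281,15),('low',.623,-.285,35),('high',.657,.093,55),('highest',.663,-.082,75)]
for k,P in C.items():
    for n,x,y in T:
        L,D,h=np.array(H[n])/1e3;print(k,n,np.round(fit(P,np.array([x,y]),L,D,h,0,True,.06 if n!='small' else .04),4))
    for n,x,y,h in B:print(k,n,np.round(fit(P,np.array([x,y]),.1,.08,h/1e3,0,False,.08),4))
E
```

```text
top small [ 4.5880e-01 -8.0400e-02  9.4382e+00  9.0860e-01  1.6300e+02]
top medium [4.29100e-01 2.22600e-01 1.00526e+01 1.11290e+00 3.12000e+02]
top large [ 4.310e-01 -2.251e-01 -3.320e-01  8.964e-01  4.750e+02]
top huge [ 4.39800e-01  8.57000e-02 -2.55628e+01  7.84700e-01  7.18000e+02]
top lowest [ 6.0680e-01  2.8450e-01 -3.8945e+00  1.1959e+00  1.0170e+03]
top low [ 6.2290e-01 -2.8810e-01 -7.5097e+00  1.0695e+00  1.1080e+03]
top high [ 6.64600e-01  9.22000e-02 -1.38471e+01  9.25000e-01  1.17100e+03]
top highest [ 6.67800e-01 -8.03000e-02  1.20278e+01  9.29100e-01  1.22600e+03]
side small [ 4.55100e-01 -8.00000e-02  1.02422e+01  4.32700e-01  2.87000e+02]
side medium [4.2590e-01 2.2320e-01 1.0508e+01 7.0160e-01 2.4000e+02]
side large [ 4.274e-01 -2.248e-01 -3.667e-01  3.849e-01  1.076e+03]
side huge [ 4.36900e-01  8.61000e-02 -2.50862e+01  5.89800e-01  9.58000e+02]
side lowest [ 6.033e-01  2.847e-01 -3.400e+00  4.353e-01  4.110e+02]
side low [ 6.1950e-01 -2.8800e-01 -7.8262e+00  2.7260e-01  1.9110e+03]
side high [ 6.61500e-01  9.24000e-02 -1.36301e+01  4.99000e-01  8.75000e+02]
side highest [ 6.64500e-01 -7.99000e-02  1.19091e+01  3.28600e-01  1.95500e+03]
both small [ 4.56300e-01 -7.99000e-02  1.05636e+01  8.98000e-01  4.50000e+02]
both medium [4.27600e-01 2.22900e-01 1.00698e+01 1.17620e+00 5.52000e+02]
both large [ 4.285e-01 -2.248e-01 -3.208e-01  7.785e-01  1.551e+03]
both huge [ 4.38100e-01  8.57000e-02 -2.55159e+01  8.48800e-01  1.67600e+03]
both lowest [ 6.0510e-01  2.8460e-01 -4.1533e+00  9.9700e-01  1.4280e+03]
both low [ 6.1990e-01 -2.8800e-01 -7.7525e+00  6.0210e-01  3.0190e+03]
both high [ 6.63600e-01  9.21000e-02 -1.38237e+01  7.84600e-01  2.04600e+03]
both highest [ 6.64800e-01 -7.99000e-02  1.18812e+01  6.45700e-01  3.18100e+03]
```

Emit:
drive_tool:
  plan:
    - [0.22,-0.25,0,0,0,-0.05,85]
    - [0.45,-0.5,0,0,0,-0.1,85]
    - [0.55,-0.75,0,0,0,-0.15,85]
    - [0.65,-1,0,0,0,-0.2,85]

```text
time: 1.6
ee_pos: [0.2995, 0.3997, 0.2453]
eef_rot: [[-0.616, 0.788, 0.0], [0.788, 0.616, 0.0], [0.0, 0.0, -1.0]]
force: [1.0, -0.2, 0.8]
width: 0.0852
gripper_force: 0.0
```

Emit:
drive_tool:
  plan:
    - [0.1,-0.25,0,0,0,-0.05,85]
    - [0.2,-0.5,0,0,0,-0.1,85]
    - [0.3,-0.75,0,0,0,-0.15,85]
    - [0.4,-1,0,0,0,-0.2,85]

```text
time: 2.1
ee_pos: [0.3788, 0.2003, 0.2455]
eef_rot: [[-0.036, 0.999, 0.0], [0.999, 0.036, 0.001], [0.001, 0.0, -1.0]]
force: [1.3, 0.4, 1.1]
width: 0.0848
gripper_force: 0.0
```

```bash
cat > go.py <<'E'
import sys,numpy as np
from station import r
def show(*T):
    s=r.read_state();R=s['eef_rot'];p=np.array(s['ee_pos']);a=np.degrees(np.arctan2(R[1][1],R[0][1]))
    print('t',round(s['time'],2),'p',p.round(4),'yaw',round(a,1),'tilt',np.round(R[2],3),'w',round(s['width'],4),'gf',round(s['gripper_force'],1),'F',np.round(s['force'],1),'q',np.round(s['q'],2))
    for t in T:
        d=(np.array(t[:3])-p)/.2;w=((t[3]-a+90)%180-90)/180
        print(t,'->',d.round(3),'wz',round(w,3))
if __name__=='__main__':
    v=list(map(float,sys.argv[1:]));show(*[v[i:i+4] for i in range(0,len(v),4)])
E
python3 go.py .438 .0859 .16 -25.4
python3 - <<'E'
from fit import *
for c in("top","side"):
    P=cloud(c,np.load(f"{c}0.npz")['d'])
    for n,x,y in [('small',.457,-.08),('medium',.4275,.223),('large',.429,-.225),('huge',.438,.086)]:
        q=P[np.hypot(P[:,0]-x,P[:,1]-y)<.035,2];print(c,n,np.sort(q)[-6:].round(3))
E
```

```text
t 2.1 p [0.3788 0.2003 0.2455] yaw 2.1 tilt [ 0.001  0.    -1.   ] w 0.0848 gf 0.0 F [1.3 0.4 1.1] q [-0.95  0.05  0.41  2.09 -0.03  1.01 -0.49]
[0.438, 0.0859, 0.16, -25.4] -> [ 0.296 -0.572 -0.428] wz -0.153
top small [0.047 0.047 0.047 0.048 0.048 0.051]
top medium [0.06  0.06  0.06  0.061 0.062 0.062]
top large [0.076 0.076 0.076 0.077 0.077 0.079]
top huge [0.089 0.09  0.09  0.09  0.09  0.092]
side small [0.045 0.045 0.045 0.046 0.046 0.047]
side medium [0.058 0.059 0.059 0.06  0.06  0.061]
side large [0.074 0.074 0.074 0.075 0.075 0.075]
side huge [0.087 0.088 0.088 0.088 0.088 0.088]
```

Emit:
drive_tool:
  plan:
    - [0.1,-0.19,0,0,0,-0.05,85]
    - [0.2,-0.38,0,0,0,-0.1,85]
    - [0.296,-0.572,-0.2,0,0,-0.153,85]
    - [0.296,-0.572,-0.43,0,0,-0.153,85]
    - [0.296,-0.572,-0.43,0,0,-0.153,85]

```text
time: 2.72
ee_pos: [0.4362, 0.0867, 0.1575]
eef_rot: [[0.426, 0.905, -0.004], [0.905, -0.426, -0.003], [-0.004, -0.003, -1.0]]
force: [1.9, -0.3, 0.9]
width: 0.0851
gripper_force: 0.0
```

Run:
```python
from station import grab_frame
import cv2
p,d=grab_frame("side");cv2.imwrite("pics/s1.png",cv2.resize(p[120:330,130:410,::-1],(784,588)))
import go;go.show([.438,.0859,.042,-25.4])
```

```text
t 2.77 p [0.4372 0.0873 0.1593] yaw -25.2 tilt [-0.002 -0.001 -1.   ] w 0.0846 gf 0.0 F [ 1.  -0.2  0.9] q [-0.75  0.24  0.55  2.14 -0.17  0.81 -0.54]
[0.438, 0.0859, 0.042, -25.4] -> [ 0.004 -0.007 -0.587] wz -0.001
```

View pics/s1.png

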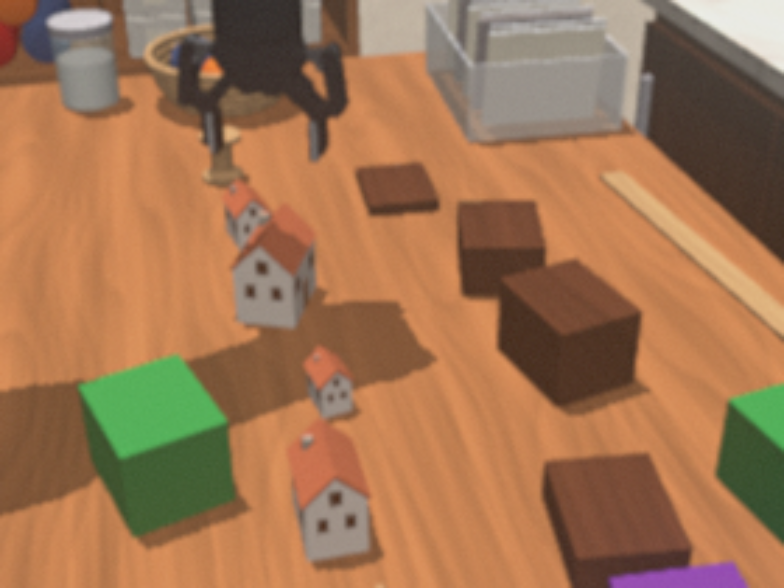

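The crop shows the open jaws (at about 265,100) above the huge house (275,265), closing across its depth; the blocks lie to the right.

Emit:
drive_tool:
  plan:
    - [0.004,-0.007,-0.2,0,0,0,85]
    - [0.004,-0.007,-0.4,0,0,0,85]
    - [0.004,-0.007,-0.55,0,0,0,85]
    - [0.004,-0.007,-0.587,0,0,0,85]
    - [0.004,-0.007,-0.587,0,0,0,85]

```text
time: 3.4
ee_pos: [0.4392, 0.0867, 0.0432]
eef_rot: [[0.425, 0.905, 0.001], [0.905, -0.425, 0.001], [0.001, 0.001, -1.0]]
force: [0.1, 0.7, 1.0]
width: 0.0848
gripper_force: 0.0
```

Emit:
drive_tool:
  plan:
    - [0,0,0,0,0,0,60]
    - [0,0,0,0,0,0,50]
    - [0,0,0,0,0,0,40]
    - [0,0,0,0,0,0,40]
    - [0,0,0,0,0,0,40]
    - [0,0,0,0,0,0,40]

```text
time: 4.15
ee_pos: [0.439, 0.0865, 0.0431]
eef_rot: [[0.425, 0.905, 0.001], [0.905, -0.425, 0.001], [0.002, 0.001, -1.0]]
force: [-4.5, -0.4, 21.0]
width: 0.0553
gripper_force: 59.7
```

Emit:
drive_tool:
  plan:
    - [0,0,0.05,0,0,0,40]
    - [0,0,0.15,0,0,0,40]
    - [0,0,0.3,0,0,0,40]
    - [0,0,0.45,0,0,0,40]
    - [0,0,0.5,0,0,0,40]
    - [0,0,0.5,0,0,0,40]

```text
time: 4.9
ee_pos: [0.4384, 0.0863, 0.142]
eef_rot: [[0.425, 0.905, 0.001], [0.905, -0.425, 0.001], [0.001, 0.0, -1.0]]
force: [1.3, 0.4, -4.4]
width: 0.055
gripper_force: 66.1
```

```bash
python3 go.py .605 .2846 .11 -3.9
```

```text
t 4.9 p [0.4384 0.0863 0.142 ] yaw -25.1 tilt [ 0.001  0.    -1.   ] w 0.055 gf 66.1 F [ 1.3  0.4 -4.4] q [-0.75  0.28  0.56  2.15 -0.21  0.77 -0.5 ]
[0.605, 0.2846, 0.11, -3.9] -> [ 0.833  0.991 -0.16 ] wz 0.118
```

Emit:
drive_tool:
  plan:
    - [0.06,0.07,0,0,0,0.01,40]
    - [0.17,0.2,0,0,0,0.025,40]
    - [0.3,0.36,0,0,0,0.045,40]
    - [0.43,0.52,0,0,0,0.065,40]
    - [0.56,0.67,0,0,0,0.08,40]
    - [0.68,0.81,0,0,0,0.1,40]
    - [0.78,0.92,0,0,0,0.112,40]
    - [0.833,0.991,-0.05,0,0,0.118,40]
    - [0.833,0.991,-0.16,0,0,0.118,40]
    - [0.833,0.991,-0.2,0,0,0.118,40]
    - [0.833,0.991,-0.2,0,0,0.118,40]

```text
time: 6.28
ee_pos: [0.6044, 0.2836, 0.1007]
eef_rot: [[0.069, 0.998, -0.002], [0.998, -0.069, -0.001], [-0.001, -0.002, -1.0]]
force: [0.1, 0.5, -3.3]
width: 0.055
gripper_force: 65.8
```

```bash
python3 go.py .605 .2846 .0580 -3.9
```

```text
t 6.28 p [0.6044 0.2836 0.1007] yaw -4.0 tilt [-0.001 -0.002 -1.   ] w 0.055 gf 65.8 F [ 0.1  0.5 -3.3] q [-0.74  0.68  0.37  1.61 -0.29  0.91 -0.33]
[0.605, 0.2846, 0.058, -3.9] -> [ 0.003  0.005 -0.214] wz 0.0
```

Emit:
drive_tool:
  plan:
    - [0.003,0.005,-0.1,0,0,0,40]
    - [0.003,0.005,-0.16,0,0,0,40]
    - [0.003,0.005,-0.19,0,0,0,40]
    - [0.003,0.005,-0.2,0,0,0,40]
    - [0.003,0.005,-0.2,0,0,0,40]

```text
time: 6.9
ee_pos: [0.6057, 0.2853, 0.0621]
eef_rot: [[0.069, 0.998, 0.0], [0.998, -0.069, 0.0], [0.0, 0.0, -1.0]]
force: [-0.6, 0.1, -4.0]
width: 0.0548
gripper_force: 66.0
```

Emit:
drive_tool:
  plan:
    - [0,0,-0.003,0,0,0,40]
    - [0,0,-0.006,0,0,0,40]
    - [0,0,-0.009,0,0,0,40]
    - [0,0,-0.011,0,0,0,40]
    - [0,0,-0.011,0,0,0,40]

```text
time: 7.52
ee_pos: [0.6056, 0.2853, 0.0596]
eef_rot: [[0.069, 0.998, -0.0], [0.998, -0.069, -0.0], [-0.0, -0.0, -1.0]]
force: [-0.8, -0.2, -3.5]
width: 0.0547
gripper_force: 66.0
```

Emit:
drive_tool:
  plan:
    - [0,0,-0.003,0,0,0,40]
    - [0,0,-0.006,0,0,0,40]
    - [0,0,-0.009,0,0,0,40]
    - [0,0,-0.009,0,0,0,40]
    - [0,0,-0.009,0,0,0,40]

```text
time: 8.15
ee_pos: [0.6057, 0.2853, 0.0583]
eef_rot: [[0.069, 0.998, 0.0], [0.998, -0.069, 0.0], [0.0, 0.0, -1.0]]
force: [-3.2, -0.9, 5.4]
width: 0.0546
gripper_force: 66.8
```

Emit:
drive_tool:
  plan:
    - [0,0,0,0,0,0,60]
    - [0,0,0,0,0,0,70]
    - [0,0,0,0,0,0,85]
    - [0,0,0,0,0,0,85]
    - [0,0,0.05,0,0,0,85]
    - [0,0,0.2,0,0,0,85]
    - [0,0,0.45,0,0,0,85]
    - [0,0,0.7,0,0,0,85]
    - [0,0,0.7,0,0,0,85]

```text
time: 9.28
ee_pos: [0.6073, 0.2858, 0.2028]
eef_rot: [[0.069, 0.998, 0.006], [0.998, -0.069, 0.003], [0.004, 0.006, -1.0]]
force: [0.8, -0.4, -0.6]
width: 0.0849
gripper_force: 0.0
```

Run:
```python
from fit import *
from station import grab_frame
import cv2,go
for c in("top","side"):
    p,d=grab_frame(c);P=cloud(c,d)
    if c=="side":cv2.imwrite("pics/s2.png",p[:,:,::-1])
    P=P[P[:,2]<.13]
    for n,x,y,z in[('huge',.605,.285,.015),('large',.429,-.225,0)]:
        L,D,h=np.array(H[n])/1e3;print(c,n,np.round(fit(P,np.array([x,y]),L,D,h,z,True,.06),4))
go.show([.429,-.225,.16,-.35])
```

```text
top huge [ 6.0740e-01  2.8400e-01 -3.7086e+00  7.1770e-01  8.3700e+02]
top large [ 4.309e-01 -2.251e-01  2.169e-01  7.943e-01  4.720e+02]
side huge [ 6.0430e-01  2.8460e-01 -3.5924e+00  8.8480e-01  6.2100e+02]
side large [ 4.275e-01 -2.249e-01 -5.104e-01  4.119e-01  1.073e+03]
t 9.38 p [0.6056 0.2854 0.1985] yaw -3.9 tilt [ 0.001  0.001 -1.   ] w 0.0848 gf 0.0 F [-1.   0.2 -0.5] q [-0.77  0.57  0.41  1.55 -0.25  1.08 -0.37]
[0.429, -0.225, 0.16, -0.35] -> [-0.883 -2.552 -0.192] wz 0.02
```

View pics/s2.png

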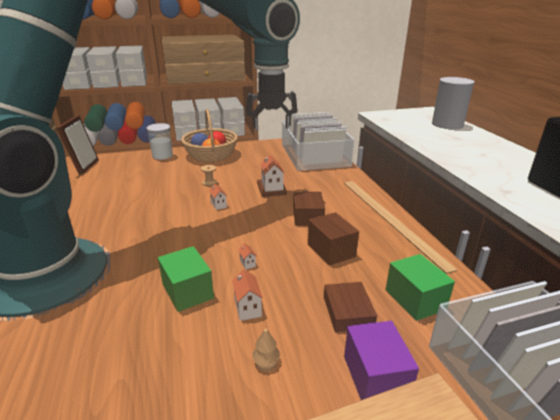

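The huge house stands centred on the lowest block (272,175); everything else is untouched. Next is the large house (248,297).

Emit:
drive_tool:
  plan:
    - [-0.09,-0.25,0,0,0,0.01,85]
    - [-0.18,-0.5,0,0,0,0.02,85]
    - [-0.27,-0.75,0,0,0,0.02,85]
    - [-0.36,-1,0,0,0,0.02,85]

```text
time: 9.88
ee_pos: [0.5322, 0.0836, 0.1969]
eef_rot: [[0.006, 1.0, -0.002], [1.0, -0.006, -0.001], [-0.001, -0.002, -1.0]]
force: [0.8, -0.7, 0.8]
width: 0.0847
gripper_force: 0.0
```

Emit:
drive_tool:
  plan:
    - [-0.09,-0.25,0,0,0,0,85]
    - [-0.18,-0.5,0,0,0,0,85]
    - [-0.27,-0.75,0,0,0,0,85]
    - [-0.36,-1,0,0,0,0,85]

```text
time: 10.38
ee_pos: [0.4603, -0.1161, 0.1971]
eef_rot: [[0.006, 1.0, -0.001], [1.0, -0.006, -0.0], [-0.0, -0.001, -1.0]]
force: [0.2, 0.2, 0.2]
width: 0.0853
gripper_force: 0.0
```

Emit:
drive_tool:
  plan:
    - [-0.08,-0.25,0,0,0,0,85]
    - [-0.165,-0.5,0,0,0,0,85]
    - [-0.165,-0.55,-0.1,0,0,0,85]
    - [-0.165,-0.55,-0.2,0,0,0,85]
    - [-0.165,-0.55,-0.2,0,0,0,85]

```text
time: 11.0
ee_pos: [0.4274, -0.2244, 0.1563]
eef_rot: [[0.006, 1.0, -0.004], [1.0, -0.006, 0.001], [0.001, -0.004, -1.0]]
force: [-0.3, 0.1, 1.0]
width: 0.085
gripper_force: 0.0
```

```bash
python3 go.py .429 -.225 .037 -.3
```

```text
t 11.0 p [ 0.4274 -0.2244  0.1563] yaw -0.4 tilt [ 0.001 -0.004 -1.   ] w 0.085 gf 0.0 F [-0.3  0.1  1. ] q [-0.1   0.33  0.61  2.06 -0.25  0.83  0.65]
[0.429, -0.225, 0.037, -0.3] -> [ 0.008 -0.003 -0.597] wz 0.0
```

Emit:
drive_tool:
  plan:
    - [0.006,-0.003,-0.2,0,0,0,85]
    - [0.006,-0.003,-0.4,0,0,0,85]
    - [0.006,-0.003,-0.57,0,0,0,85]
    - [0.006,-0.003,-0.62,0,0,0,85]
    - [0.006,-0.003,-0.62,0,0,0,85]
    - [0.006,-0.003,-0.62,0,0,0,60]
    - [0.006,-0.003,-0.62,0,0,0,45]
    - [0.006,-0.003,-0.62,0,0,0,30]
    - [0.006,-0.003,-0.62,0,0,0,30]
    - [0.006,-0.003,-0.62,0,0,0,30]
    - [0.006,-0.003,-0.62,0,0,0,30]
    - [0.006,-0.003,-0.62,0,0,0,30]

```text
time: 12.5
ee_pos: [0.4303, -0.2254, 0.0348]
eef_rot: [[0.006, 1.0, 0.001], [1.0, -0.006, 0.0], [0.0, 0.001, -1.0]]
force: [-1.9, 2.1, 14.5]
width: 0.0432
gripper_force: 59.4
```

Emit:
drive_tool:
  plan:
    - [0,0,0.05,0,0,0,30]
    - [0,0,0.15,0,0,0,30]
    - [0,0,0.3,0,0,0,30]
    - [0,0,0.45,0,0,0,30]
    - [0,0,0.5,0,0,0,30]
    - [0,0,0.5,0,0,0,30]

```text
time: 13.25
ee_pos: [0.43, -0.2252, 0.1342]
eef_rot: [[0.005, 1.0, 0.001], [1.0, -0.005, -0.0], [-0.0, 0.001, -1.0]]
force: [0.4, 0.7, -2.7]
width: 0.0429
gripper_force: 61.8
```

```bash
python3 go.py .6205 -.288 .09 -7.7
```

```text
t 13.25 p [ 0.43   -0.2252  0.1342] yaw -0.3 tilt [-0.     0.001 -1.   ] w 0.0429 gf 61.8 F [ 0.4  0.7 -2.7] q [-0.08  0.37  0.6   2.07 -0.29  0.78  0.69]
[0.6205, -0.288, 0.09, -7.7] -> [ 0.952 -0.314 -0.221] wz -0.041
```

Emit:
drive_tool:
  plan:
    - [0.08,-0.03,0,0,0,0,30]
    - [0.22,-0.08,0,0,0,-0.01,30]
    - [0.38,-0.13,0,0,0,-0.02,30]
    - [0.54,-0.18,0,0,0,-0.03,30]
    - [0.7,-0.23,0,0,0,-0.036,30]
    - [0.84,-0.28,0,0,0,-0.041,30]
    - [0.93,-0.308,0,0,0,-0.041,30]
    - [0.952,-0.314,-0.1,0,0,-0.041,30]
    - [0.952,-0.314,-0.22,0,0,-0.041,30]
    - [0.952,-0.314,-0.28,0,0,-0.041,30]
    - [0.952,-0.314,-0.3,0,0,-0.041,30]
    - [0.952,-0.314,-0.3,0,0,-0.041,30]

```text
time: 14.75
ee_pos: [0.6201, -0.2882, 0.0739]
eef_rot: [[0.134, 0.991, -0.0], [0.991, -0.134, -0.0], [-0.0, -0.0, -1.0]]
force: [-0.1, -0.5, -1.3]
width: 0.0427
gripper_force: 61.8
```

```bash
python3 go.py .6205 -.288 .0695 -7.7
```

```text
t 14.75 p [ 0.6201 -0.2882  0.0739] yaw -7.7 tilt [-0. -0. -1.] w 0.0427 gf 61.8 F [-0.1 -0.5 -1.3] q [ 0.04  0.77  0.53  1.58 -0.46  0.91  0.59]
[0.6205, -0.288, 0.0695, -7.7] -> [ 0.002  0.001 -0.022] wz 0.0
```

Emit:
drive_tool:
  plan:
    - [0.002,0.001,-0.006,0,0,0,30]
    - [0.002,0.001,-0.01,0,0,0,30]
    - [0.002,0.001,-0.014,0,0,0,30]
    - [0.002,0.001,-0.018,0,0,0,30]
    - [0.002,0.001,-0.021,0,0,0,30]
    - [0.002,0.001,-0.021,0,0,0,30]
    - [0.002,0.001,-0.021,0,0,0,30]

```text
time: 15.62
ee_pos: [0.6206, -0.2879, 0.07]
eef_rot: [[0.134, 0.991, 0.0], [0.991, -0.134, 0.0], [0.0, 0.0, -1.0]]
force: [-3.6, 1.2, 6.1]
width: 0.0432
gripper_force: 62.5
```

Emit:
drive_tool:
  plan:
    - [0,0,0,0,0,0,48]
    - [0,0,0,0,0,0,60]
    - [0,0,0,0,0,0,85]
    - [0,0,0,0,0,0,85]
    - [0,0,0.05,0,0,0,85]
    - [0,0,0.2,0,0,0,85]
    - [0,0,0.45,0,0,0,85]
    - [0,0,0.65,0,0,0,85]
    - [0,0,0.65,0,0,0,85]

```text
time: 16.75
ee_pos: [0.6217, -0.2888, 0.2038]
eef_rot: [[0.134, 0.991, 0.005], [0.991, -0.134, -0.002], [-0.001, 0.005, -1.0]]
force: [-1.0, -0.6, -0.4]
width: 0.0849
gripper_force: 0.0
```

Run:
```python
from fit import *
from station import grab_frame
import cv2,go
for c in("top","side"):
    p,d=grab_frame(c);P=cloud(c,d);cv2.imwrite(f"pics/{c}3.png",p[:,:,::-1])
    P=P[P[:,2]<.12]
    for n,x,y,z in[('large',.6205,-.288,.035),('medium',.4275,.223,0)]:
        L,D,h=np.array(H[n])/1e3;print(c,n,np.round(fit(P,np.array([x,y]),L,D,h,z,True,.055),4))
go.show([.4275,.223,.15,10.2])
```

```text
top large [ 0.6248 -0.2874 -7.9701  0.1309 44.    ]
top medium [4.29200e-01 2.22500e-01 1.05878e+01 7.24900e-01 3.12000e+02]
side large [ 6.1980e-01 -2.8730e-01 -7.8015e+00  3.8760e-01  1.2410e+03]
side medium [4.2590e-01 2.2330e-01 9.8701e+00 7.2140e-01 2.9500e+02]
t 16.85 p [ 0.6206 -0.2878  0.2001] yaw -7.7 tilt [ 0.     0.001 -1.   ] w 0.0851 gf 0.0 F [ 1.3 -0.1 -0.4] q [-0.01  0.63  0.6   1.51 -0.38  1.12  0.53]
[0.4275, 0.223, 0.15, 10.2] -> [-0.965  2.554 -0.25 ] wz 0.099
```

View pics/side3.png

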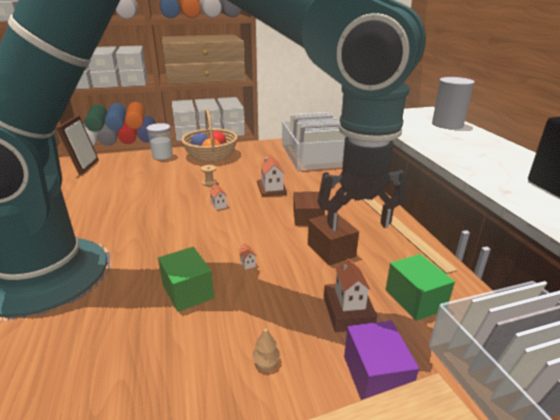

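The large house stands centred on the second-lowest block (350,290), and nothing else has moved. Now the medium house (218,197).

Emit:
drive_tool:
  plan:
    - [-0.09,0.25,0,0,0,0.03,85]
    - [-0.18,0.5,0,0,0,0.06,85]
    - [-0.27,0.75,0,0,0,0.09,85]
    - [-0.37,1,0,0,0,0.099,85]

```text
time: 17.35
ee_pos: [0.5454, -0.0862, 0.1988]
eef_rot: [[-0.178, 0.984, -0.001], [0.984, 0.178, 0.0], [0.0, -0.001, -1.0]]
force: [0.7, 0.2, -0.4]
width: 0.0852
gripper_force: 0.0
```

Emit:
drive_tool:
  plan:
    - [-0.09,0.25,0,0,0,0,85]
    - [-0.18,0.5,0,0,0,0,85]
    - [-0.27,0.75,0,0,0,0,85]
    - [-0.37,1,0,0,0,0,85]

```text
time: 17.85
ee_pos: [0.4713, 0.1136, 0.199]
eef_rot: [[-0.176, 0.984, -0.001], [0.984, 0.176, -0.001], [-0.0, -0.001, -1.0]]
force: [0.3, -0.2, 0.4]
width: 0.0851
gripper_force: 0.0
```

Emit:
drive_tool:
  plan:
    - [-0.11,0.25,0,0,0,0,85]
    - [-0.22,0.5,0,0,0,0,85]
    - [-0.225,0.554,-0.15,0,0,0,85]
    - [-0.225,0.554,-0.3,0,0,0,85]
    - [-0.225,0.554,-0.3,0,0,0,85]
    - [-0.225,0.554,-0.3,0,0,0,85]

```text
time: 18.6
ee_pos: [0.4278, 0.2226, 0.1402]
eef_rot: [[-0.175, 0.985, -0.0], [0.985, 0.175, -0.0], [-0.0, -0.0, -1.0]]
force: [0.8, 0.4, 1.3]
width: 0.0853
gripper_force: 0.0
```

```bash
python3 go.py .4275 .223 .024 10.2
```

```text
t 18.6 p [0.4278 0.2226 0.1402] yaw 10.1 tilt [-0. -0. -1.] w 0.0853 gf 0.0 F [0.8 0.4 1.3] q [-0.88  0.32  0.39  2.07 -0.17  0.78 -0.21]
[0.4275, 0.223, 0.024, 10.2] -> [-0.002  0.002 -0.581] wz 0.001
```

Emit:
drive_tool:
  plan:
    - [-0.002,0.002,-0.2,0,0,0,85]
    - [-0.002,0.002,-0.4,0,0,0,85]
    - [-0.002,0.002,-0.54,0,0,0,85]
    - [-0.002,0.002,-0.58,0,0,0,85]
    - [-0.002,0.002,-0.58,0,0,0,85]
    - [-0.002,0.002,-0.58,0,0,0,60]
    - [-0.002,0.002,-0.58,0,0,0,40]
    - [-0.002,0.002,-0.58,0,0,0,25]
    - [-0.002,0.002,-0.58,0,0,0,22]
    - [-0.002,0.002,-0.58,0,0,0,22]
    - [-0.002,0.002,-0.58,0,0,0,22]
    - [-0.002,0.002,-0.58,0,0,0,22]

```text
time: 20.1
ee_pos: [0.4275, 0.2235, 0.0244]
eef_rot: [[-0.176, 0.984, 0.0], [0.984, 0.176, 0.001], [0.001, 0.001, -1.0]]
force: [-2.9, -0.6, 13.8]
width: 0.033
gripper_force: 59.1
```

Emit:
drive_tool:
  plan:
    - [0,0,0.05,0,0,0,22]
    - [0,0,0.15,0,0,0,22]
    - [0,0,0.3,0,0,0,22]
    - [0,0,0.45,0,0,0,22]
    - [0,0,0.6,0,0,0,22]
    - [0,0,0.7,0,0,0,22]
    - [0,0,0.7,0,0,0,22]

```text
time: 20.98
ee_pos: [0.4277, 0.2236, 0.1652]
eef_rot: [[-0.176, 0.984, 0.002], [0.984, 0.176, 0.002], [0.001, 0.002, -1.0]]
force: [-0.0, 1.0, -0.7]
width: 0.0332
gripper_force: 59.9
```

```bash
python3 go.py .663 .0923 .09 -13.7
```

```text
t 20.98 p [0.4277 0.2236 0.1652] yaw 10.1 tilt [ 0.001  0.002 -1.   ] w 0.0332 gf 59.9 F [-0.   1.  -0.7] q [-0.91  0.28  0.42  2.05 -0.15  0.84 -0.22]
[0.663, 0.0923, 0.09, -13.7] -> [ 1.177 -0.657 -0.376] wz -0.132
```

Emit:
drive_tool:
  plan:
    - [0.07,-0.04,0,0,0,-0.01,22]
    - [0.2,-0.11,0,0,0,-0.025,22]
    - [0.36,-0.2,0,0,0,-0.04,22]
    - [0.52,-0.29,0,0,0,-0.06,22]
    - [0.68,-0.38,0,0,0,-0.08,22]
    - [0.84,-0.47,0,0,0,-0.1,22]
    - [0.95,-0.54,0,0,0,-0.115,22]
    - [1,-0.6,0,0,0,-0.132,22]
    - [1,-0.657,0,0,0,-0.132,22]

```text
time: 22.1
ee_pos: [0.6271, 0.0908, 0.1628]
eef_rot: [[0.237, 0.971, -0.001], [0.971, -0.237, -0.001], [-0.001, -0.001, -1.0]]
force: [-0.6, -0.6, -1.2]
width: 0.033
gripper_force: 59.9
```

```bash
python3 go.py .663 .0923 .0795 -13.7
```

```text
t 22.1 p [0.6271 0.0908 0.1628] yaw -13.7 tilt [-0.001 -0.001 -1.   ] w 0.033 gf 59.9 F [-0.6 -0.6 -1.2] q [-0.57  0.57  0.52  1.68 -0.33  0.99 -0.17]
[0.663, 0.0923, 0.0795, -13.7] -> [ 0.179  0.008 -0.417] wz 0.0
```

Emit:
drive_tool:
  plan:
    - [0.06,0.003,0,0,0,0,22]
    - [0.14,0.005,0,0,0,0,22]
    - [0.179,0.007,-0.04,0,0,0,22]
    - [0.179,0.007,-0.15,0,0,0,22]
    - [0.179,0.007,-0.27,0,0,0,22]
    - [0.179,0.007,-0.35,0,0,0,22]
    - [0.179,0.007,-0.385,0,0,0,22]
    - [0.179,0.007,-0.39,0,0,0,22]
    - [0.179,0.007,-0.39,0,0,0,22]

```text
time: 23.22
ee_pos: [0.6633, 0.0933, 0.0863]
eef_rot: [[0.236, 0.972, 0.001], [0.972, -0.236, 0.0], [0.0, 0.001, -1.0]]
force: [-0.3, 0.6, -1.3]
width: 0.0329
gripper_force: 59.9
```

```bash
python3 go.py .663 .0923 .0795 -13.7
```

```text
t 23.23 p [0.6633 0.0933 0.0863] yaw -13.7 tilt [ 0.     0.001 -1.   ] w 0.0329 gf 59.9 F [-0.3  0.6 -1.3] q [-0.51  0.72  0.47  1.62 -0.39  0.9  -0.13]
[0.663, 0.0923, 0.0795, -13.7] -> [-0.002 -0.005 -0.034] wz -0.0
```

Emit:
drive_tool:
  plan:
    - [-0.002,-0.004,-0.01,0,0,0,22]
    - [-0.002,-0.004,-0.018,0,0,0,22]
    - [-0.002,-0.004,-0.024,0,0,0,22]
    - [-0.002,-0.004,-0.028,0,0,0,22]
    - [-0.002,-0.004,-0.032,0,0,0,22]
    - [-0.002,-0.004,-0.032,0,0,0,22]
    - [-0.002,-0.004,-0.032,0,0,0,22]

```text
time: 24.1
ee_pos: [0.6626, 0.0925, 0.0794]
eef_rot: [[0.236, 0.972, 0.0], [0.972, -0.236, 0.0], [0.0, -0.0, -1.0]]
force: [-2.2, 0.9, 4.4]
width: 0.0329
gripper_force: 60.4
```

Emit:
drive_tool:
  plan:
    - [0,0,0,0,0,0,40]
    - [0,0,0,0,0,0,55]
    - [0,0,0,0,0,0,85]
    - [0,0,0,0,0,0,85]
    - [0,0,0.05,0,0,0,85]
    - [0,0,0.2,0,0,0,85]
    - [0,0,0.4,0,0,0,85]
    - [0,0,0.6,0,0,0,85]
    - [0,0,0.6,0,0,0,85]

```text
time: 25.22
ee_pos: [0.664, 0.0924, 0.2032]
eef_rot: [[0.236, 0.972, 0.005], [0.972, -0.236, 0.001], [0.002, 0.005, -1.0]]
force: [0.4, -0.6, -0.4]
width: 0.0848
gripper_force: 0.0
```

Run:
```python
from fit import *
from station import grab_frame
import cv2,go
for c in("top","side"):
    p,d=grab_frame(c);P=cloud(c,d);cv2.imwrite(f"pics/{c}4.png",p[:,:,::-1])
    P=P[P[:,2]<.14]
    for n,x,y,z,rd in[('medium',.663,.0923,.055,.055),('small',.457,-.08,0,.04)]:
        L,D,h=np.array(H[n])/1e3;print(c,n,np.round(fit(P,np.array([x,y]),L,D,h,z,True,rd),4))
go.show([.457,-.08,.12,10])
```

```text
top medium [ 6.64900e-01  9.19000e-02 -1.48539e+01  6.09100e-01  1.61000e+02]
top small [ 4.5850e-01 -8.0200e-02  9.0808e+00  7.5700e-01  1.6100e+02]
side medium [ 6.61700e-01  9.26000e-02 -1.29961e+01  7.01100e-01  3.14000e+02]
side small [ 4.55100e-01 -8.01000e-02  1.05546e+01  4.30500e-01  2.87000e+02]
t 25.32 p [0.6626 0.0926 0.1997] yaw -13.6 tilt [ 0.  0. -1.] w 0.085 gf 0.0 F [-0.7  0.6 -1.6] q [-0.55  0.59  0.53  1.55 -0.32  1.09 -0.18]
[0.457, -0.08, 0.12, 10] -> [-1.028 -0.863 -0.399] wz 0.131
```

View pics/side4.png

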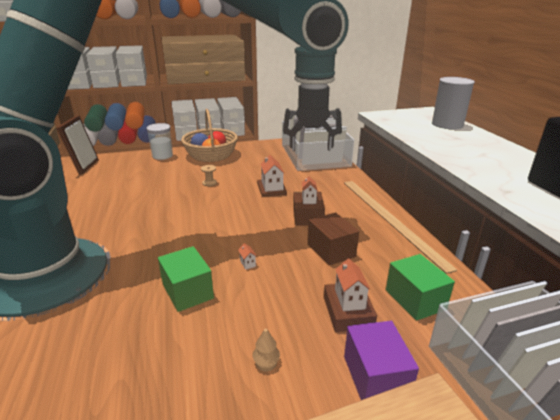

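The medium house stands centred on the second-tallest block (308,195). Last is the small house (248,257).

Emit:
drive_tool:
  plan:
    - [-0.2,-0.18,0,0,0,0.03,85]
    - [-0.4,-0.36,0,0,0,0.06,85]
    - [-0.6,-0.54,0,0,0,0.09,85]
    - [-0.8,-0.72,0,0,0,0.12,85]
    - [-1,-0.863,-0.05,0,0,0.131,85]
    - [-1,-0.863,-0.2,0,0,0.131,85]
    - [-1,-0.863,-0.38,0,0,0.131,85]
    - [-1,-0.863,-0.38,0,0,0.131,85]
    - [-1,-0.863,-0.38,0,0,0.131,85]

```text
time: 26.45
ee_pos: [0.4628, -0.0803, 0.124]
eef_rot: [[-0.172, 0.985, -0.0], [0.985, 0.172, -0.0], [-0.0, -0.0, -1.0]]
force: [1.5, -0.3, 0.1]
width: 0.0849
gripper_force: 0.0
```

```bash
python3 go.py .457 -.0801 .020 10.1
```

```text
t 26.45 p [ 0.4628 -0.0803  0.124 ] yaw 9.9 tilt [-0. -0. -1.] w 0.0849 gf 0.0 F [ 1.5 -0.3  0.1] q [-0.33  0.35  0.51  2.11 -0.25  0.74  0.51]
[0.457, -0.0801, 0.02, 10.1] -> [-0.029  0.001 -0.52 ] wz 0.001
```

Emit:
drive_tool:
  plan:
    - [-0.029,0.001,-0.1,0,0,0.001,85]
    - [-0.029,0.001,-0.3,0,0,0.001,85]
    - [-0.029,0.001,-0.48,0,0,0.001,85]
    - [-0.029,0.001,-0.52,0,0,0.001,85]
    - [-0.029,0.001,-0.52,0,0,0.001,85]
    - [-0.029,0.001,-0.52,0,0,0.001,60]
    - [-0.029,0.001,-0.52,0,0,0.001,40]
    - [-0.029,0.001,-0.52,0,0,0.001,25]
    - [-0.029,0.001,-0.52,0,0,0.001,15]
    - [-0.029,0.001,-0.52,0,0,0.001,15]
    - [-0.029,0.001,-0.52,0,0,0.001,15]
    - [-0.029,0.001,-0.52,0,0,0.001,15]

```text
time: 27.95
ee_pos: [0.457, -0.0798, 0.0198]
eef_rot: [[-0.176, 0.984, 0.0], [0.984, 0.176, 0.0], [0.0, 0.001, -1.0]]
force: [-3.8, 1.2, 14.5]
width: 0.0251
gripper_force: 58.4
```

Emit:
drive_tool:
  plan:
    - [0,0,0.05,0,0,0,15]
    - [0,0,0.15,0,0,0,15]
    - [0,0,0.3,0,0,0,15]
    - [0,0,0.45,0,0,0,15]
    - [0,0,0.6,0,0,0,15]
    - [0,0,0.7,0,0,0,15]
    - [0,0,0.7,0,0,0,15]

```text
time: 28.82
ee_pos: [0.4574, -0.0799, 0.1607]
eef_rot: [[-0.176, 0.984, 0.003], [0.984, 0.176, 0.0], [-0.0, 0.003, -1.0]]
force: [-0.3, 0.1, -0.7]
width: 0.0251
gripper_force: 59.4
```

```bash
python3 go.py .6655 -.08 .095 11.9
```

```text
t 28.82 p [ 0.4574 -0.0799  0.1607] yaw 10.1 tilt [-0.     0.003 -1.   ] w 0.0251 gf 59.4 F [-0.3  0.1 -0.7] q [-0.38  0.27  0.56  2.1  -0.2   0.82  0.47]
[0.6655, -0.08, 0.095, 11.9] -> [ 1.04e+00 -1.00e-03 -3.28e-01] wz 0.01
```

Emit:
drive_tool:
  plan:
    - [0.06,0,0,0,0,0.01,15]
    - [0.18,0,0,0,0,0.01,15]
    - [0.34,0,0,0,0,0.01,15]
    - [0.5,0,0,0,0,0.01,15]
    - [0.66,0,0,0,0,0.01,15]
    - [0.82,0,0,0,0,0.01,15]
    - [0.94,0,0,0,0,0.01,15]
    - [1,0,0,0,0,0.01,15]
    - [1,0,-0.1,0,0,0.01,15]
    - [1,0,-0.18,0,0,0.01,15]
    - [1,0,-0.2,0,0,0.01,15]
    - [1,0,-0.2,0,0,0.01,15]

```text
time: 30.32
ee_pos: [0.6565, -0.08, 0.1191]
eef_rot: [[-0.206, 0.978, -0.0], [0.978, 0.206, 0.0], [0.0, -0.0, -1.0]]
force: [-0.4, -0.3, -1.6]
width: 0.0249
gripper_force: 59.4
```

```bash
python3 go.py .666 -.08 .0948 11.9
```

```text
t 30.32 p [ 0.6565 -0.08    0.1191] yaw 11.9 tilt [ 0. -0. -1.] w 0.0249 gf 59.4 F [-0.4 -0.3 -1.6] q [-0.25  0.66  0.47  1.63 -0.35  0.94  0.55]
[0.666, -0.08, 0.0948, 11.9] -> [ 0.048 -0.    -0.121] wz -0.0
```

Emit:
drive_tool:
  plan:
    - [0.03,0,-0.02,0,0,0,15]
    - [0.048,0,-0.05,0,0,0,15]
    - [0.048,0,-0.08,0,0,0,15]
    - [0.048,0,-0.095,0,0,0,15]
    - [0.048,0,-0.102,0,0,0,15]
    - [0.048,0,-0.108,0,0,0,15]
    - [0.048,0,-0.112,0,0,0,15]
    - [0.048,0,-0.115,0,0,0,15]
    - [0.048,0,-0.118,0,0,0,15]
    - [0.048,0,-0.118,0,0,0,15]
    - [0.048,0,-0.118,0,0,0,15]

```text
time: 31.7
ee_pos: [0.6664, -0.0799, 0.0957]
eef_rot: [[-0.206, 0.978, -0.0], [0.978, 0.206, -0.0], [-0.0, -0.0, -1.0]]
force: [-0.4, 0.5, -0.4]
width: 0.0251
gripper_force: 59.4
```

Emit:
drive_tool:
  plan:
    - [-0.002,0,-0.003,0,0,0,15]
    - [-0.002,0,-0.006,0,0,0,15]
    - [-0.002,0,-0.006,0,0,0,15]
    - [-0.002,0,-0.006,0,0,0,15]

```text
time: 32.2
ee_pos: [0.666, -0.0799, 0.0949]
eef_rot: [[-0.206, 0.978, 0.0], [0.978, 0.206, 0.0], [0.0, 0.0, -1.0]]
force: [-4.1, 0.2, 6.7]
width: 0.0248
gripper_force: 60.4
```

Emit:
drive_tool:
  plan:
    - [0,0,0,0,0,0,32]
    - [0,0,0,0,0,0,45]
    - [0,0,0,0,0,0,70]
    - [0,0,0,0,0,0,70]
    - [0,0,0.05,0,0,0,70]
    - [0,0,0.2,0,0,0,70]
    - [0,0,0.4,0,0,0,70]
    - [0,0,0.6,0,0,0,70]
    - [-0.3,0,0.7,0,0,0,70]
    - [-0.6,0,0.7,0,0,0,70]
    - [-0.9,0,0.7,0,0,0,70]
    - [-0.9,0,0.7,0,0,0,70]

```text
time: 33.7
ee_pos: [0.4826, -0.08, 0.2352]
eef_rot: [[-0.205, 0.979, -0.0], [0.979, 0.205, 0.003], [0.003, 0.0, -1.0]]
force: [1.6, 0.1, 1.0]
width: 0.0697
gripper_force: 0.0
```

Run:
```python
from fit import *
from station import grab_frame
import cv2,go
for c in("top","side"):
    p,d=grab_frame(c);P=cloud(c,d);cv2.imwrite(f"pics/{c}5.png",p[:,:,::-1])
    P=P[P[:,2]<.14]
    for n,x,y,z,rd in[('small',.666,-.08,.075,.04),('medium',.663,.0923,.055,.055),('large',.6205,-.288,.035,.06),('huge',.605,.285,.015,.06)]:
        L,D,h=np.array(H[n])/1e3;print(c,n,np.round(fit(P,np.array([x,y]),L,D,h,z,True,rd),4))
go.show()
```

```text
top small [ 6.68200e-01 -8.00000e-02  1.21787e+01  6.81300e-01  1.87000e+02]
top medium [ 6.64600e-01  9.22000e-02 -1.31993e+01  6.33400e-01  3.25000e+02]
top large [ 6.2350e-01 -2.8740e-01 -7.6332e+00  7.6340e-01  5.4200e+02]
top huge [ 6.0730e-01  2.8390e-01 -3.5699e+00  6.8310e-01  8.3900e+02]
side small [ 6.64600e-01 -7.98000e-02  1.11313e+01  4.39400e-01  3.05000e+02]
side medium [ 6.61600e-01  9.21000e-02 -1.37735e+01  7.02400e-01  3.15000e+02]
side large [ 6.1980e-01 -2.8730e-01 -7.7718e+00  3.9200e-01  1.2400e+03]
side huge [ 6.0420e-01  2.8470e-01 -3.6562e+00  9.2350e-01  5.1700e+02]
t 33.8 p [ 0.4864 -0.0798  0.2355] yaw 11.9 tilt [ 0.     0.002 -1.   ] w 0.0698 gf 0.0 F [ 0.7 -0.4  0. ] q [-0.41  0.21  0.58  1.96 -0.14  1.    0.44]
```

View pics/side5.png

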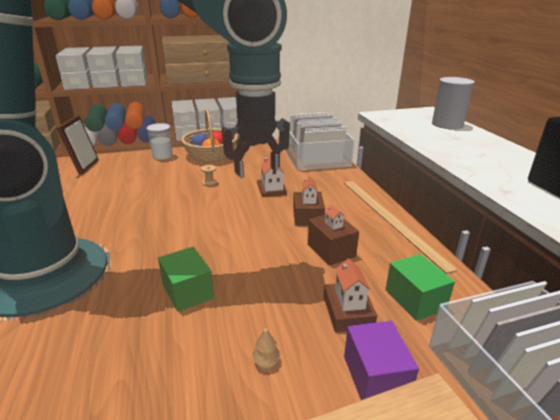

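All four houses stand on their blocks, within 1 mm of centre: (272,178), (309,193), (335,218) and (350,285). The tree (265,352) and the spool (208,175) are where they were, and the gripper is clear.

```bash
python3 -c "
from station import r
print(r.finish_job())"
```

```text
the job is handed in; nothing more can be done
None
```

The job is handed in: all four houses stand upright on their blocks, largest on the lowest to smallest on the tallest, each within about 1 mm of centre with its ridge along the long side, and the tree and spool were not moved.

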